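Lay a pair of strips in the sawing cradle

TASK

Take the two beech strips off the stock rest together in one grip, carry them as a pair and lay them, without dropping them, side by side in the sawing cradle, down on both saddles. Then push them lengthwise until both ends are up against the red end stop, and let go. Do not disturb the toy car, the tape measure or the tin.

Things in the scene. Friction and masses are not known exactly. Their poses are not given: they have to be found in the camera images.
- strip_a_mid (a point): centre of the first of two identical loose strips: square pale beech, 250 mm long, 12 x 12 mm in section, about 30 g; its length is its y axis. At the start both lie side by side on the stock rest, nearly parallel, with a clear gap of 12 to 24 mm, ends up to 12 mm out of line; they slide together when squeezed.
- strip_b_mid (a point): centre of the second strip, identical; at the start it lies on the +x side of the first.
- rest: stock rest, fixed: plywood board 70 (x) x 180 (y) x 8 mm with two dark crossbars 18 mm wide, 75 mm either side of the middle along y. The strips lie along y on them, undersides 36 mm above the bench, between end lugs 44 mm high. Between the bars is free space for fingers beside and under the strips, down to the board. Origin: centre of its underside.
- cradle: sawing cradle, fixed: pale board 84 (x) x 240 (y) x 12 mm, y from -105 to +135, with two U-shaped wooden saddles at y = +65 (22 mm wide) and y = -80 (31 mm wide, with a saw kerf). Their slots run along y, 36 mm wide about x = 0, floor 40 and cheeks 60 mm above the bench. Between the saddles 118 mm of bare board leave room for fingers. Origin: underside, on the middle line.
- cradle_stop (a point): centre of the inner face (which looks to -y) of the cradle's red end stop, a block 62 mm high at the cradle's +y end, at cradle x = 0, y = +110; 46 mm above the bench, the height of a seated strip's centre. Same axes as the cradle. A seated strip touching the stop has its centre 125 mm from here toward -y; its tail stands 35 mm past the board's end. Seated strips slide easily along y.
- car: wooden toy car, 62 x 173 x 73 mm, loose bystander, origin at its underside's centre
- measure: yellow tape measure, 34 x 82 x 64 mm, loose bystander, origin at its underside's centre
- paint_tin: green and white tin, 75 mm across, 80 mm high, loose bystander, origin at its underside's centre

How it is judged (in metres and radians):
On the way, in this order (a step that is already met when the one before it is completed fails the run):
1. both strips are off the rest together, side by side, at least 25 mm above where they lay (height (world z) of each of strip_a_mid, strip_b_mid above 0.067 m and distance between strip_a_mid and strip_b_mid below 0.035 m), for 0.2 s.
2. both strips are set into the cradle together, still held by the fingers (not dropped) (z of each of strip_a_mid, strip_b_mid in the frame of cradle_stop below 0.012 m and x of strip_a_mid in the frame of cradle_stop between -0.016 and 0.016 m and y of strip_a_mid in the frame of cradle_stop between -0.19 and -0.09 m and x of strip_b_mid in the frame of cradle_stop between -0.016 and 0.016 m and y of strip_b_mid in the frame of cradle_stop between -0.19 and -0.09 m and contact force between the fingers and strip_a above 0.3 N and contact force between the fingers and strip_b above 0.3 N), for 0.05 s.
At the end, for the whole second after the job is handed in: Both strips lie at rest side by side (centres within 24 mm) down in the slots of both saddles (height within 5 mm, parallel to the cradle within 0.09 rad), each with its end within 5 mm of the stop (z of strip_a_mid in the frame of cradle_stop between -0.005 and 0.005 m and x of strip_a_mid in the frame of cradle_stop between -0.014 and 0.014 m and y of strip_a_mid in the frame of cradle_stop between -0.13 and -0.121 m and angle between the y axis of each of strip_a_mid, strip_b_mid and the y axis of cradle_stop, either way round below 0.09 rad and z of strip_b_mid in the frame of cradle_stop between -0.005 and 0.005 m and x of strip_b_mid in the frame of cradle_stop between -0.014 and 0.014 m and y of strip_b_mid in the frame of cradle_stop between -0.13 and -0.121 m and horizontal distance between strip_a_mid and strip_b_mid below 0.024 m and linear speed of each of strip_a, strip_b below 0.02 m/s); the robot touches nothing.
It fails at once if the toy car is moved more than 30 mm (distance of car from where it was at the start of the episode above 0.03 m).
It fails at once if the tape measure is moved more than 30 mm (distance of measure from where it was at the start of the episode above 0.03 m).
It fails at once if the tin is moved more than 30 mm (distance of paint_tin from where it was at the start of the episode above 0.03 m).
It also fails if it takes over 56 s, if anything falls off the work surface, if the arm or the gripper's body presses on something with over 40 N, if the wrist force passes 120 N, or if a joint passes its speed limit or range.

ROBOT

A 6-joint arm with a two-finger parallel gripper is mounted at the origin on a cart in front of the work surface, level with it; the furniture and walls round the work are solid. World frame = base frame: x ahead of the robot, y to its left, z up, the work surface at z = 0. Lengths are in m, angles in degrees, forces in N, time in s.
With the tool pointing down it reaches from about 0.35 to 0.875 m from the base axis. Payload 4.2 kg.
Tool frame: the origin (TCP) lies at the very end of the fingers, on their centre line; the grasp point (between the pads) lies behind it (r.grip_point_offset is the z of the grasp point in the tool frame, in m); z points along the fingers, y is the direction in which the jaws open and shut (so a half turn about z gives the same grasp; the last joint's range is limited). The gripper opens to 87 mm and grips with 3 to 60 N. Pads are 19 mm wide; open, the fingers measure 117 mm over their backs; the gripper's body (75 mm by 190 mm) begins 51 mm behind the grasp point.
Start: joints at [-56.287, 22.042, 0.453, 0, -68.411, -14.817], TCP at [0.202, -0.591, 0.185] pointing down, gripper open.
Joint ranges: [-179.83, 179.83], [-69.29, 118.12], [-61.27, 80.66], [-181.25, 117.63], [-171.15, -9.14], [-177.46, 177.46]. Speed limits (degrees/s): [159.86, 159.86, 180, 180, 180, 180].

INTERFACE

Orientations are given as a 3x3 rotation matrix whose columns are the frame's x, y, z axes.
In Python, from station import r, capture, workorder gives the robot as it stands. The module is installed in compiled form; this text tells all that it offers.
- The arm moves only by the shell command python3 -m crank 'ROWS'. ROWS is JSON, a list of rows, each an object with "delta_rot": the turn, a rotation vector about the tool's x, y, z in rad, a list of three; "linear": the shift along the tool's x, y, z in m, a list of three; "gripper": the opening in per cent of the stroke, from 0 (shut) to 100 (fully open). A call has 1 to 10 rows; each row shifts and turns the commanded pose from where the row before left it, along the tool's axes as they then stand; what a row does not reach is not made up. A row lasts 1/8 s, in which the tool goes at most 62.5 mm and 10.7 degrees, less where a joint would pass 70% of its speed; a pose out of reach is approached as far as the arm can. A call is refused whole if a number of a shift passes 0.0625 or a number of a turn 0.188, either way. A call with a gripper value outside its range is refused whole. The fingers move at their own pace and stop on an object; the grip force is fixed at half the most. Time passes only in rows, so rows that do not move let the fingers close. It gives the time, the measured TCP pose, the force and the opening at its end, in the units of the state.
- r.sense(): the state, without advancing time (a new reading comes with each control period).
- capture(name): name is "side" or "top"; returns a dict with "img" (400x640x3 uint8, blue, green, red), "fx", "fy", "cx", "cy" (pixels), "world_from_camera" (4x4, takes a point from camera to world coordinates). Camera axes: x right, y down, z forward; pixel columns grow to the right and rows downward; lengths in m; the calibration is good to about 2 mm. A picture is of the moment at which its call begins. There is no depth.
- workorder.finish_job(): hands the job in, once; it reports no verdict.
The state is a dict: "time_s": time; "joints": joint angles; "joint_velocities": joint speeds; "effort": joint torques, N m; "tcp_pos": TCP position; "ee_rot": TCP orientation; "wrist_force": force on the tool from outside, world axes, zero at the start; "moment": the same for the moment, N m; "gripper_width": opening from 0.0 (shut) to 1.0 (fully open).
Only numpy, scipy, OpenCV 4.12 (cv2) and the standard library are available. Lean on these libraries where they do the work, as an engineer would, in place of code of your own. Each camera call takes 0.05 s, during which the arm holds its last target.

## Working session

There is one attempt and no reset: what is moved stays moved. The work goes in short steps, Python scripts to look and compute and a shell command to move; the robot and the scene stay as the last step left them, time stands still between calls to the robot, and variables do not carry over. Pictures are saved under pics/ and viewed, and the job is handed in when it is done.

```bash
mkdir -p pics
cat > h.py <<'E'
import numpy as np, cv2
from station import r, capture, workorder
def ray(c,u,v):
    T=np.array(c["world_from_camera"]); d=T[:3,:3]@np.array([(u-c["cx"])/c["fx"],(v-c["cy"])/c["fy"],1.]); return T[:3,3],d
def at(c,u,v,z):
    o,d=ray(c,u,v); return o+d*(z-o[2])/d[2]
def proj(c,p):
    T=np.linalg.inv(np.array(c["world_from_camera"])); q=T[:3,:3]@np.array(p)+T[:3,3]; return c["fx"]*q[0]/q[2]+c["cx"],c["fy"]*q[1]/q[2]+c["cy"]
E
python3 - <<'E'
from h import *
import pickle
for n in("top","side"):
    c=capture(n); cv2.imwrite(f"pics/{n}0.png",c["img"]); pickle.dump(c,open(f"{n}0.pkl","wb"))
    print(n,c["fx"],c["cx"],c["cy"],np.round(c["world_from_camera"],3).tolist())
s=r.sense(); print(r.grip_point_offset,s["tcp_pos"],np.round(s["ee_rot"],3).tolist(),s["time_s"],s["gripper_width"])
E
```

```text
top 417.1392466366215 329.6743764518546 204.92956930556824 [[0.021, -0.989, 0.148, 0.329], [-1.0, -0.018, 0.017, -0.108], [-0.014, -0.149, -0.989, 1.339], [0.0, 0.0, 0.0, 1.0]]
side 473.82104175236304 325.9821570524965 211.24797398065024 [[0.999, 0.033, -0.027, 0.57], [0.038, -0.394, 0.918, -1.424], [0.02, -0.918, -0.395, 0.64], [0.0, 0.0, 0.0, 1.0]]
-0.0187 [ 0.20220394 -0.59073513  0.18427911] [[-0.946, -0.324, -0.001], [-0.324, 0.946, 0.002], [0.0, 0.002, -1.0]] 0.1 0.9978893647714617
```

View pics/top0.png

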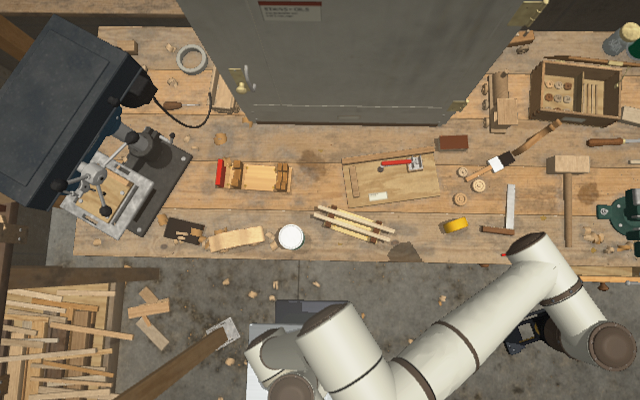

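View pics/side0.png

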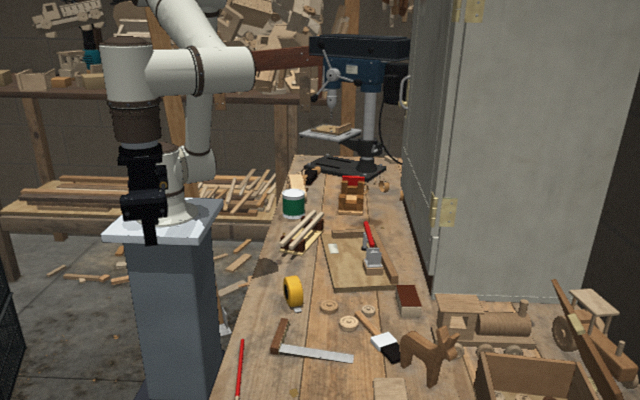

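Run:
```python
from h import *
import pickle
c=pickle.load(open("top0.pkl","rb"))
def crop(c,x,y,w,h,k,n):
    cv2.imwrite(n,cv2.resize(c["img"][y:y+h,x:x+w],None,fx=k,fy=k,interpolation=cv2.INTER_CUBIC))
crop(c,205,145,100,60,8,"pics/cr_top.png")
crop(c,300,190,100,65,8,"pics/st_top.png")
s=pickle.load(open("side0.pkl","rb"))
crop(s,265,165,115,100,6,"pics/side_c.png")
```

```text
(no output)
```

View pics/cr_top.png

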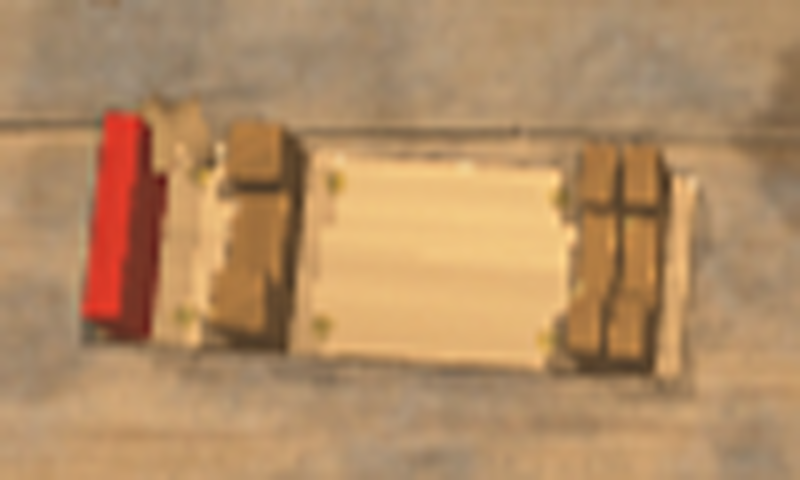

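View pics/st_top.png

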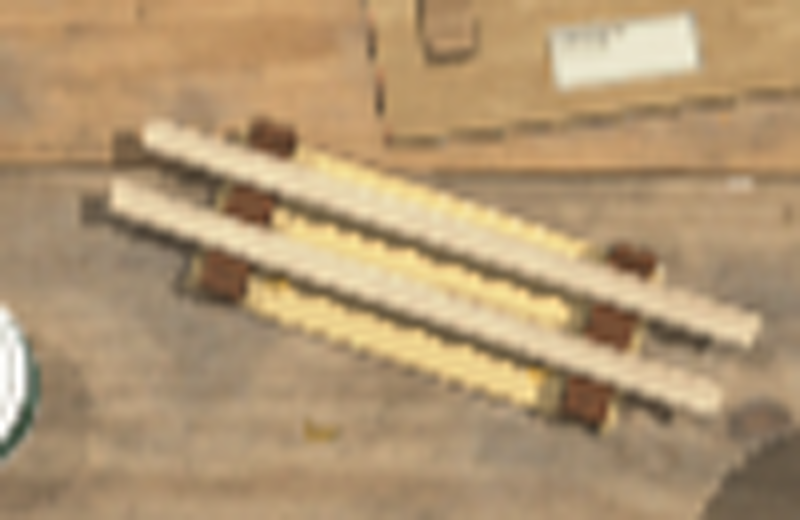

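View pics/side_c.png

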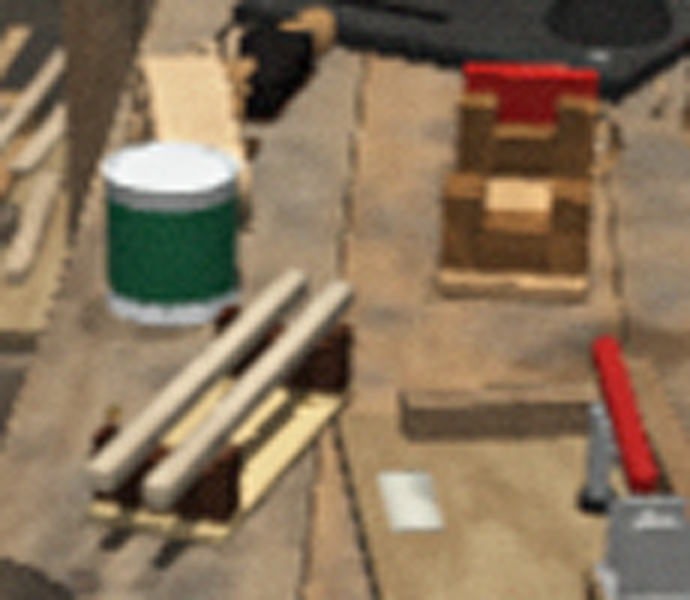

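```bash
cat > m.py <<'E'
from h import *
import pickle
from scipy.optimize import least_squares
c=pickle.load(open("top0.pkl","rb"))
A=[at(c,300+u/8,190+v/8,.048) for u,v in((116,193),(715,396))]
B=[at(c,300+u/8,190+v/8,.048) for u,v in((147,134),(757,328))]
for n,(p,q) in(("A",A),("B",B)):
    d=p-q; print(n,p.round(4),q.round(4),"mid",((p+q)/2).round(4),"len",np.linalg.norm(d).round(4),"yaw(y axis from +y)",np.degrees(np.arctan2(-d[0],d[1])).round(2))
obs=[((148,115),(None,.110,.062)),((120,318),(None,.110,.062)),
((283,124),(None,.054,.060)),((232,122),(None,.076,.060)),((268,335),(None,.054,.060)),
((255,182),(.018,None,.060)),((245,272),(-.018,None,.060)),
((600,204),(.018,None,.060)),((640,208),(.018,None,.060)),((586,298),(-.018,None,.06)),((628,302),(-.018,None,.06)),
((662,150),(None,-.0955,.06)),((586,146),(None,-.0645,.06)),
((697,180),(.042,-.105,.012)),((683,378),(-.042,-.105,.012))]
def res(p,full=False):
    o=[]
    for (u,v),(x,y,z) in obs:
        w=at(c,205+u/8,145+v/8,z)[:2]-p[:2]; cc,s=np.cos(p[2]),np.sin(p[2])
        X,Y=cc*w[0]+s*w[1],-s*w[0]+cc*w[1]
        if full: print((u,v),(x,y),round(X,4),round(Y,4))
        if x is not None:o.append(X-x)
        if y is not None:o.append(Y-y)
    return np.array(o)
f=least_squares(res,[.58,.05,0],loss="soft_l1",f_scale=.002); res(f.x,True); print(f.x,np.degrees(f.x[2]))
p=f.x; R=np.array([[np.cos(p[2]),-np.sin(p[2])],[np.sin(p[2]),np.cos(p[2])]])
print("stop",p[:2]+R@[0,.11],"seat centre",p[:2]+R@[0,-.015])
E
python3 m.py
```

```text
A [ 0.4932 -0.0387  0.048 ] [ 0.4187 -0.2719  0.048 ] mid [ 0.4559 -0.1553  0.048 ] len 0.2448 yaw(y axis from +y) -17.73
B [ 0.5167 -0.0502  0.048 ] [ 0.4453 -0.2881  0.048 ] mid [ 0.481  -0.1691  0.048 ] len 0.2484 yaw(y axis from +y) -16.71
(148, 115) (None, 0.11) 0.0422 0.1087
(120, 318) (None, 0.11) -0.0398 0.1109
(283, 124) (None, 0.054) 0.0425 0.0554
(232, 122) (None, 0.076) 0.042 0.0757
(268, 335) (None, 0.054) -0.0424 0.0527
(255, 182) (0.018, None) 0.0184 0.0641
(245, 272) (-0.018, None) -0.0179 0.0643
(600, 204) (0.018, None) 0.0186 -0.0726
(640, 208) (0.018, None) 0.018 -0.0885
(586, 298) (-0.018, None) -0.0193 -0.0704
(628, 302) (-0.018, None) -0.0198 -0.087
(662, 150) (None, -0.0955) 0.0419 -0.0951
(586, 146) (None, -0.0645) 0.0415 -0.0651
(697, 180) (0.042, -0.105) 0.0421 -0.104
(683, 378) (-0.042, -0.105) -0.0402 -0.1052
[ 0.61290262  0.14629359 -0.04890609] -2.8021128083954143
stop [0.61828015 0.25616207] seat centre [0.61216932 0.13131153]
```

```bash
cat >> m.py <<'E'
print("--side")
s=pickle.load(open("side0.pkl","rb"))
def C(x,y,z): return [*(p[:2]+R@[x,y]),z]
for n,P in(("Aend",[.4187,-.2719,.048]),("Bend",[.4453,-.2881,.048]),("Afar",[.4932,-.0387,.048]),("Bfar",[.5167,-.0502,.048]),("stopTL",C(-.042,.11,.062)),("stopTR",C(.042,.11,.062)),("sadSlotL",C(-.018,-.0955,.06)),("sadSlotR",C(.018,-.0955,.06)),("bdL",C(-.042,-.105,.012)),("bdR",C(.042,-.105,.012))):
    u,v=proj(s,P); print(n,round((u-265)*6),round((v-165)*6))
print("cab bottom top-view",at(c,255,124,0),at(c,440,122,0),"side",at(s,435,280,0))
for u,v in((160,241),(128,236)): pass
print("tin",at(c,291,230,.08),"measure",at(c,456,225,.06),"car",at(c,235,238,.05))
E
python3 m.py | sed -n '/side/,$p'
```

```text
--side
Aend 104 465
Bend 159 483
Afar 298 270
Bfar 342 280
stopTL 460 67
stopTR 595 74
sadSlotL 482 192
sadSlotR 547 195
bdL 436 276
bdR 586 284
cab bottom top-view [0.80003187 0.17140827 0.        ] [ 0.81662084 -0.44662812  0.        ] side [ 0.82403424 -0.35954811  0.        ]
tin [0.43934301 0.02957515 0.08      ] measure [ 0.46624307 -0.4741791   0.06      ] car [0.41377588 0.20571556 0.05      ]
```

```bash
cat > plan.py <<'E'
from h import *
from scipy.spatial.transform import Rotation as Ro, Slerp
def plan(tp,yaw_y,n):
    "tp target TCP, yaw_y deg of tool y axis, n rows"
    s=r.sense(); p0=np.array(s["tcp_pos"]); R0=np.array(s["ee_rot"])
    a=np.radians(yaw_y); y=np.array([np.cos(a),np.sin(a),0]); z=np.array([0,0,-1.]); R1=np.c_[np.cross(y,z),y,z]
    rv=Ro.from_matrix(R0.T@R1).as_rotvec(); R=R0.copy()
    for i in range(n):
        print("lin",(R.T@(np.array(tp)-p0)/n).round(4).tolist(),"rot",(rv/n).round(4).tolist()); R=R@Ro.from_rotvec(rv/n).as_matrix()
    print("t",s["time_s"],"tcp",p0.round(4),"w",round(s["gripper_width"],3),"F",np.round(s["wrist_force"],1), "yawy",np.degrees(np.arctan2(R0[1,1],R0[0,1])).round(2))
E
python3 -c "
from plan import *
plan([.4685,-.162,.15],162.8,10)"
```

```text
lin [-0.0391, 0.0319, 0.0035] rot [0.0002, 0.0001, -0.0941]
lin [-0.0419, 0.0281, 0.0035] rot [0.0002, 0.0001, -0.0941]
lin [-0.0444, 0.0241, 0.0035] rot [0.0002, 0.0001, -0.0941]
lin [-0.0464, 0.0198, 0.0035] rot [0.0002, 0.0001, -0.0941]
lin [-0.0481, 0.0153, 0.0035] rot [0.0002, 0.0001, -0.0941]
lin [-0.0493, 0.0108, 0.0034] rot [0.0002, 0.0001, -0.0941]
lin [-0.0501, 0.0061, 0.0034] rot [0.0002, 0.0001, -0.0941]
lin [-0.0505, 0.0013, 0.0034] rot [0.0002, 0.0001, -0.0941]
lin [-0.0504, -0.0034, 0.0034] rot [0.0002, 0.0001, -0.0941]
lin [-0.0498, -0.0081, 0.0034] rot [0.0002, 0.0001, -0.0941]
t 0.1 tcp [ 0.2022 -0.5907  0.1843] w 0.998 F [0.6 0.3 0.2] yawy 108.89
```

```bash
python3 -m crank '[{"linear":[-0.039,0.032,0.003],"delta_rot":[0,0,-0.094],"gripper":100},{"linear":[-0.042,0.028,0.003],"delta_rot":[0,0,-0.094],"gripper":100},{"linear":[-0.044,0.024,0.003],"delta_rot":[0,0,-0.094],"gripper":100},{"linear":[-0.046,0.020,0.003],"delta_rot":[0,0,-0.094],"gripper":100},{"linear":[-0.048,0.015,0.003],"delta_rot":[0,0,-0.094],"gripper":100},{"linear":[-0.049,0.011,0.003],"delta_rot":[0,0,-0.094],"gripper":100},{"linear":[-0.050,0.006,0.003],"delta_rot":[0,0,-0.094],"gripper":100},{"linear":[-0.050,0.001,0.003],"delta_rot":[0,0,-0.094],"gripper":100},{"linear":[-0.050,-0.003,0.003],"delta_rot":[0,0,-0.094],"gripper":100},{"linear":[-0.050,-0.008,0.003],"delta_rot":[0,0,-0.094],"gripper":100}]'
python3 -c "
from plan import *
plan([.4685,-.162,.10],162.8,3)"
```

```text
time_s: 1.35
tcp_pos: [0.4678, -0.1624, 0.155]
ee_rot: [[-0.293, -0.956, -0.0], [-0.956, 0.293, 0.0], [0.0, 0.0, -1.0]]
wrist_force: [0.2, 0.3, -0.1]
gripper_width: 0.999
lin [-0.0002, -0.0002, 0.0183] rot [0.0001, -0.0, 0.0008]
lin [-0.0002, -0.0002, 0.0183] rot [0.0001, -0.0, 0.0008]
lin [-0.0002, -0.0002, 0.0183] rot [0.0001, -0.0, 0.0008]
t 1.35 tcp [ 0.4678 -0.1624  0.155 ] w 0.999 F [ 0.2  0.3 -0.1] yawy 162.94
```

```bash
python3 -m crank '[{"linear":[0,0,0.03],"delta_rot":[0,0,0],"gripper":100},{"linear":[0,0,0.03],"delta_rot":[0,0,0.002],"gripper":100},{"linear":[0,-0.0005,0.02],"delta_rot":[0,0,0],"gripper":100},{"linear":[0,0,0],"delta_rot":[0,0,0],"gripper":100}]'
python3 - <<'E'
from h import *
a=capture("side");b=capture("top")
k=lambda c,x,y,w,h,f:cv2.resize(c["img"][y:y+h,x:x+w],None,fx=f,fy=f,interpolation=cv2.INTER_CUBIC)
cv2.imwrite("pics/pre.png",np.vstack([k(a,255,190,110,70,5),k(b,290,180,110,50,5)]))
E
```

```text
time_s: 1.85
tcp_pos: [0.4663, -0.164, 0.0736]
ee_rot: [[-0.299, -0.954, -0.005], [-0.954, 0.299, 0.0], [0.001, 0.004, -1.0]]
wrist_force: [0.5, 0.3, -0.3]
gripper_width: 0.999
```

View pics/pre.png

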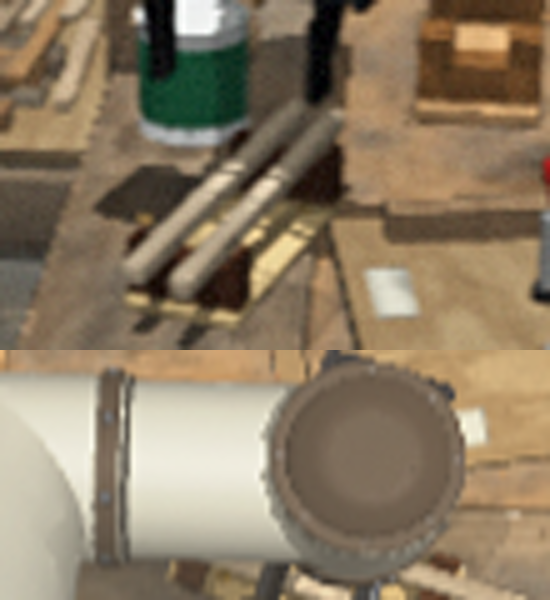

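```bash
python3 -m crank '[{"linear":[-0.002,-0.001,0.02],"delta_rot":[0,0,0],"gripper":100},{"linear":[0,0,0.02],"delta_rot":[0,0,0],"gripper":100},{"linear":[0,0,0.0095],"delta_rot":[0,0,0],"gripper":100},{"linear":[0,0,0],"delta_rot":[0,0,0],"gripper":100},{"linear":[0,0,0],"delta_rot":[0,0,0],"gripper":100}]'
python3 - <<'E'
from h import *
a=capture("side")
k=lambda c,x,y,w,h,f:cv2.resize(c["img"][y:y+h,x:x+w],None,fx=f,fy=f,interpolation=cv2.INTER_CUBIC)
cv2.imwrite("pics/pre2.png",k(a,255,190,110,90,6))
E
```

```text
time_s: 2.58
tcp_pos: [0.4703, -0.1627, 0.0267]
ee_rot: [[-0.298, -0.954, 0.002], [-0.955, 0.298, -0.0], [-0.0, -0.002, -1.0]]
wrist_force: [0.6, -1.0, 0.1]
gripper_width: 1.0
```

View pics/pre2.png

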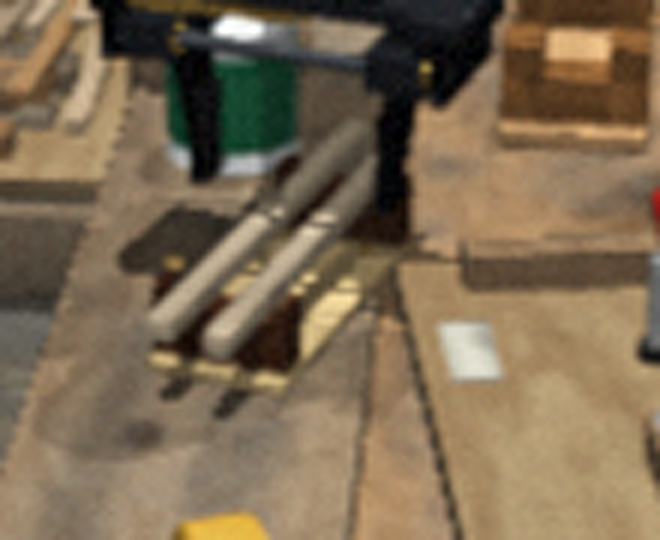

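Run:
```python
from h import *
s=r.sense();p=np.array(s["tcp_pos"]);y=np.array(s["ee_rot"])[:,1]
import pickle
c=pickle.load(open("side0.pkl","rb"))
for k in(-.05,0,.05):
    u,v=proj(c,p+k*y);print(k,(p+k*y).round(3),round((u-255)*6),round((v-190)*6))
```

```text
-0.05 [ 0.518 -0.178  0.027] 391 273
0 [ 0.47  -0.163  0.027] 296 256
0.05 [ 0.422 -0.148  0.027] 203 240
```

Run:
```python
from h import *
import pickle
c=pickle.load(open("side0.pkl","rb"))
p=np.array([.2022,-.5907,.1843]);y=np.array([-.324,.946,.002])
for k in(-.05,0,.05): print(k,proj(c,p+k*y))
cv2.imwrite("pics/g0.png",cv2.resize(c["img"][130:260,90:230],None,fx=5,fy=4.6,interpolation=cv2.INTER_CUBIC))
b=capture("top"); cv2.imwrite("pics/t1.png",cv2.resize(b["img"][100:300,200:400],None,fx=3,fy=3))
print("top proj",[proj(b,np.array(r.sense()["tcp_pos"])+[0,0,h]) for h in(0,.1,.2,.3)])
```

```text
-0.05 (np.float64(154.04387642193842), np.float64(262.08683129708885))
0 (np.float64(154.80715442551343), np.float64(250.19341987080074))
0.05 (np.float64(155.50343558132786), np.float64(239.34395451782908))
top proj [(np.float64(353.8352428327962), np.float64(222.96096659328248)), (np.float64(355.31285998058036), np.float64(219.3324378755481)), (np.float64(357.05138055072996), np.float64(215.0632184606139)), (np.float64(359.12659767965494), np.float64(209.96718600110276))]
```

View pics/g0.png

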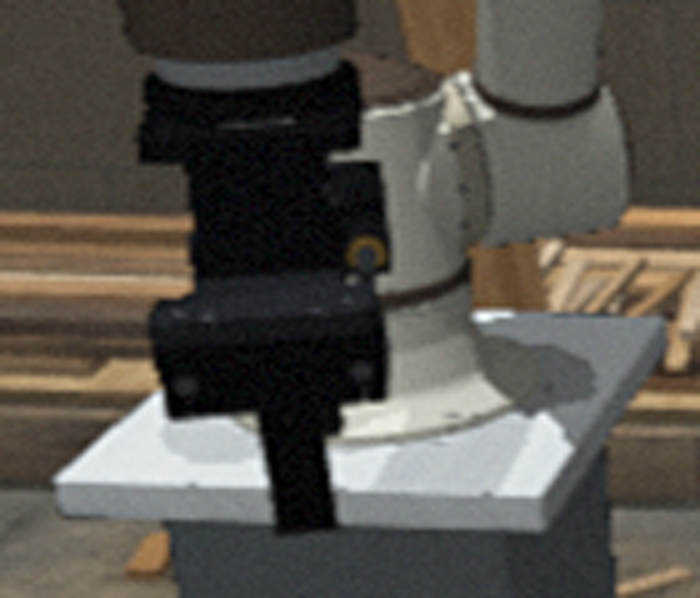

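View pics/t1.png

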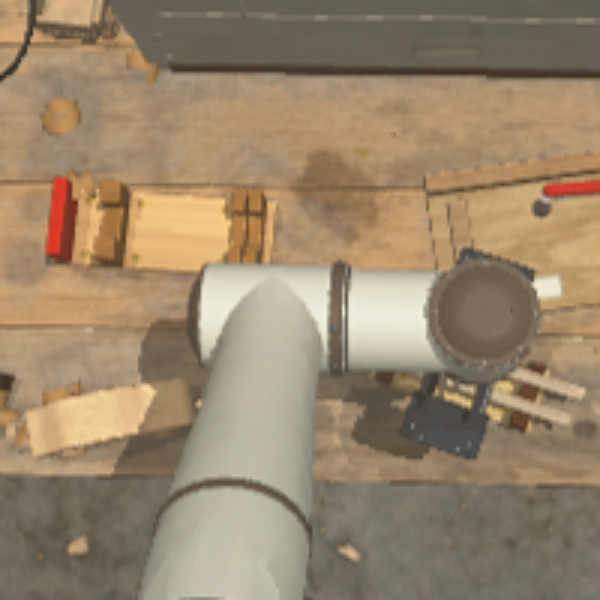

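Run:
```python
from h import *
import pickle
a=capture("side"); c=pickle.load(open("side0.pkl","rb"))
i=cv2.resize(a["img"][190:250,270:340],None,fx=10,fy=10,interpolation=cv2.INTER_NEAREST)
cv2.imwrite("pics/z.png",np.clip(i.astype(float)*1.6,0,255).astype(np.uint8))
print(a["img"][212:242,289].tolist())
```

```text
[[21, 23, 20], [17, 13, 16], [6, 6, 7], [12, 13, 11], [15, 11, 13], [6, 6, 8], [10, 7, 6], [15, 16, 19], [51, 61, 72], [90, 115, 130], [106, 133, 150], [93, 116, 135], [88, 106, 122], [43, 52, 63], [39, 47, 54], [38, 47, 50], [37, 46, 52], [41, 48, 55], [41, 50, 55], [39, 52, 58], [75, 88, 100], [124, 147, 166], [141, 169, 187], [143, 171, 188], [135, 163, 178], [113, 136, 151], [81, 98, 109], [73, 84, 92], [58, 71, 82], [30, 40, 55]]
```

View pics/z.png

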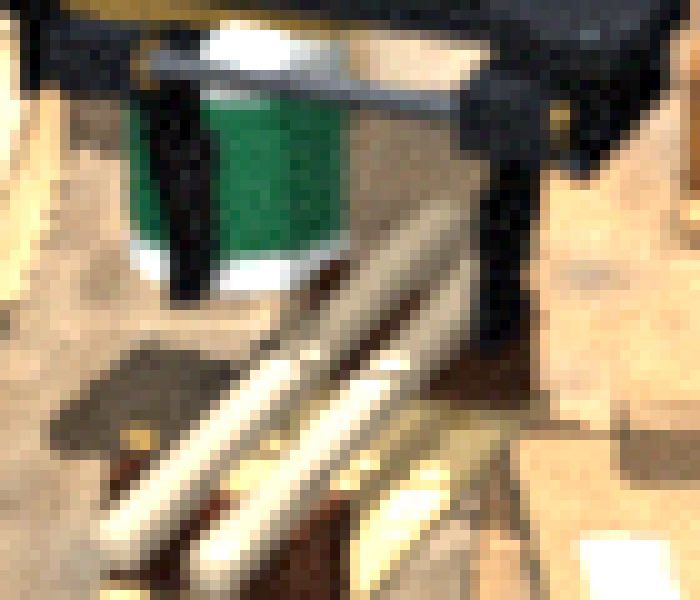

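Run:
```python
from h import *
import pickle
c=pickle.load(open("side0.pkl","rb")); t=pickle.load(open("top0.pkl","rb"))
for P in([0,0,0],[0,-.1,0],[.1,0,0],[0,.1,0],[0,0,.1],[0,0,.2]): print(P,np.round(proj(c,P)),np.round(proj(t,P)))
print(at(t,310,400,0),[at(c,u,v,0).round(3) for u,v in((199,245),(103,240),(222,200))])
i=c["img"][0:260,90:350]; cv2.imwrite("pics/base.png",cv2.resize(i,None,fx=2.2,fy=2.2))
```

```text
[0, 0, 0] [167. 214.] [298. 376.]
[0, -0.1, 0] [156. 226.] [331. 377.]
[0.1, 0, 0] [197. 215.] [299. 342.]
[0, 0.1, 0] [177. 202.] [266. 375.]
[0, 0, 0.1] [164. 185.] [295. 385.]
[0, 0, 0.2] [160. 156.] [292. 395.]
[-0.06939686 -0.03723859  0.        ] [array([ 0.168, -0.213,  0.   ]), array([-0.119, -0.204,  0.   ]), array([0.151, 0.136, 0.   ])]
```

View pics/base.png

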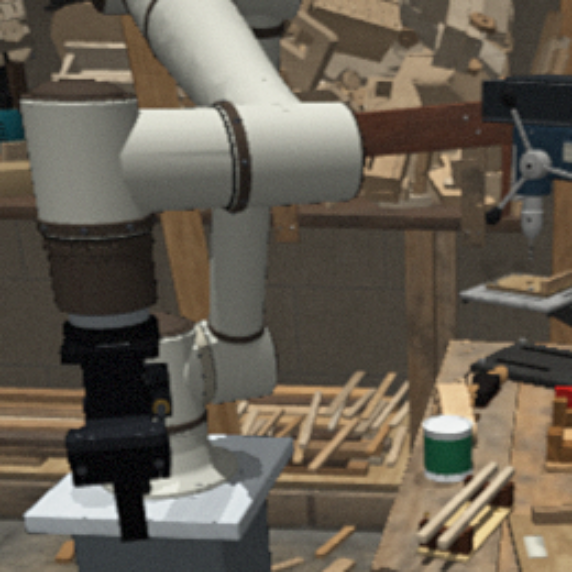

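Run:
```python
from h import *
import pickle
c=pickle.load(open("side0.pkl","rb"))
s=r.sense();p=np.array(s["tcp_pos"]);R=np.array(s["ee_rot"])
for x in(-.0375,.0375):
  for y in (-.095,.095):
    for z in(-.0697,): 
      u,v=proj(c,p+R@[x,y,z]); print((x,y,z),round((u-270)*10),round((v-190)*10))
for y in(-.0435,-.0585,.0435,.0585):
  for z in (0,-.07):
    u,v=proj(c,p+R@[.0095,y,z]); print(("finger",y,z),round((u-270)*10),round((v-190)*10))
a=capture("side"); cv2.imwrite("pics/z2.png",cv2.resize(a["img"][140:240,240:360],None,fx=6.5,fy=6,interpolation=cv2.INTER_CUBIC))
```

```text
(-0.0375, -0.095, -0.0697) 694 213
(-0.0375, 0.095, -0.0697) 99 120
(0.0375, -0.095, -0.0697) 610 312
(0.0375, 0.095, -0.0697) -10 210
('finger', -0.0435, 0) 469 465
('finger', -0.0435, -0.07) 472 245
('finger', -0.0585, 0) 518 473
('finger', -0.0585, -0.07) 521 253
('finger', 0.0435, 0) 195 417
('finger', 0.0435, -0.07) 192 200
('finger', 0.0585, 0) 149 409
('finger', 0.0585, -0.07) 145 193
```

View pics/z2.png

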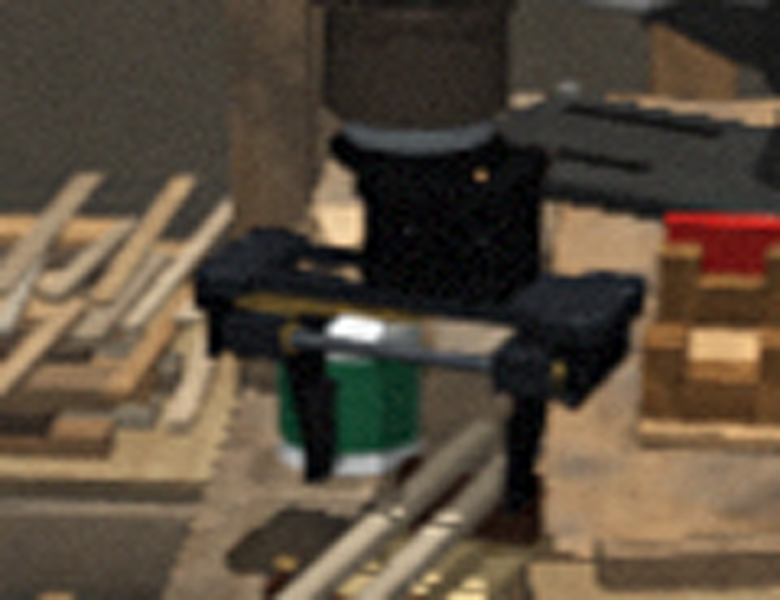

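```bash
python3 -m crank '[{"linear":[0,0,0],"delta_rot":[0,0,0],"gripper":60},{"linear":[0,0,0],"delta_rot":[0,0,0],"gripper":60},{"linear":[0,0,0],"delta_rot":[0,0,0],"gripper":35},{"linear":[0,0,0],"delta_rot":[0,0,0],"gripper":35},{"linear":[0,0,0],"delta_rot":[0,0,0],"gripper":35}]'
python3 - <<'E'
from h import *
a=capture("side")
cv2.imwrite("pics/c1.png",cv2.resize(a["img"][180:250,260:350],None,fx=8,fy=8,interpolation=cv2.INTER_CUBIC))
E
```

```text
time_s: 3.4
tcp_pos: [0.4694, -0.1625, 0.0257]
ee_rot: [[-0.298, -0.954, -0.0], [-0.954, 0.298, 0.0], [0.0, 0.0, -1.0]]
wrist_force: [-0.8, 0.2, 0.1]
gripper_width: 0.522
```

View pics/c1.png

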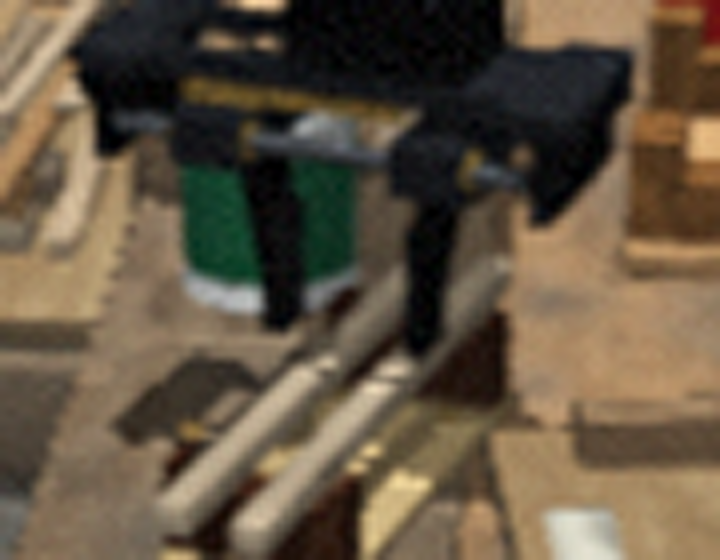

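```bash
python3 -m crank '[{"linear":[0,0,0],"delta_rot":[0,0,0],"gripper":85},{"linear":[0,0,0],"delta_rot":[0,0,0],"gripper":85},{"linear":[0,0,0],"delta_rot":[0,0,0],"gripper":85},{"linear":[0,0,0.005],"delta_rot":[0,0,0],"gripper":85},{"linear":[0,0,0.006],"delta_rot":[0,0,0],"gripper":85},{"linear":[0,0,0.003],"delta_rot":[0,0,0],"gripper":85},{"linear":[0,0,0],"delta_rot":[0,0,0],"gripper":85}]'
python3 - <<'E'
from h import *
a=capture("side")
cv2.imwrite("pics/c2.png",cv2.resize(a["img"][180:250,260:350],None,fx=8,fy=8,interpolation=cv2.INTER_CUBIC))
E
```

```text
time_s: 4.32
tcp_pos: [0.4691, -0.1625, 0.0113]
ee_rot: [[-0.298, -0.954, -0.001], [-0.954, 0.298, -0.0], [0.0, 0.001, -1.0]]
wrist_force: [0.1, -0.0, -0.0]
gripper_width: 0.852
```

View pics/c2.png

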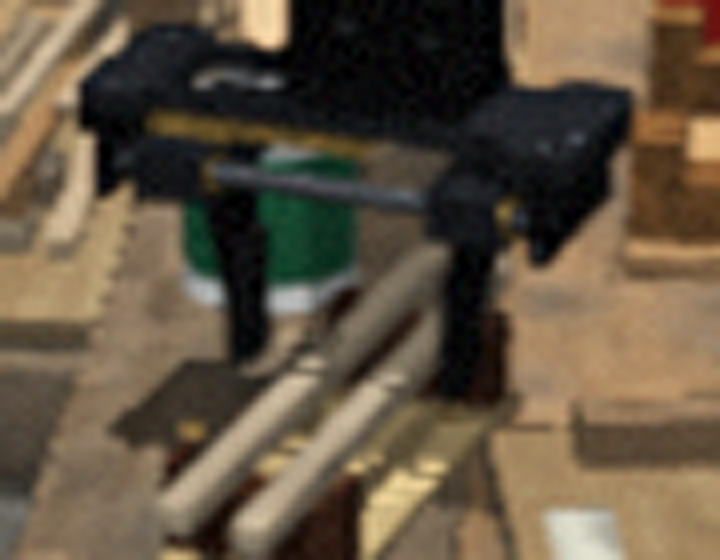

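```bash
cat > tip.py <<'E'
from h import *
import sys, pickle
c=pickle.load(open("side0.pkl","rb"))
s=r.sense();p=np.array(s["tcp_pos"]);R=np.array(s["ee_rot"])
k=s["gripper_width"]*.0435+.0075
def zof(u,v,y):
    b=p+R@[.0095,y,0]; o,d=ray(c,u,v)
    # z at which vertical line through b projects to row v
    from scipy.optimize import brentq
    return brentq(lambda z: proj(c,[b[0],b[1],z])[1]-v,-.2,.5), proj(c,b)[0]
a=[float(x) for x in sys.argv[1:]]
print("left",zof(a[0],a[1],k),"right",zof(a[2],a[3],-k),"reported z",p[2])
E
python3 tip.py 291.2 224.8 317.5 229.6
```

```text
left (0.04877730597535336, np.float64(289.0701135397357)) right (0.048939677688915474, np.float64(316.97911499858526)) reported z 0.011587338708374292
```

```bash
python3 -m crank '[{"linear":[0,0,0.005],"delta_rot":[0,0,0],"gripper":85},{"linear":[0,0,0.005],"delta_rot":[0,0,0],"gripper":85},{"linear":[0,0,0.005],"delta_rot":[0,0,0],"gripper":85},{"linear":[0,0,0],"delta_rot":[0,0,0],"gripper":85}]'
python3 - <<'E'
from h import *
a=capture("side")
cv2.imwrite("pics/c3.png",cv2.resize(a["img"][180:250,260:350],None,fx=8,fy=8,interpolation=cv2.INTER_CUBIC))
E
```

```text
time_s: 4.88
tcp_pos: [0.469, -0.1625, -0.0038]
ee_rot: [[-0.298, -0.954, -0.001], [-0.954, 0.298, 0.0], [0.0, 0.001, -1.0]]
wrist_force: [-0.7, -0.2, 0.2]
gripper_width: 0.85
```

View pics/c3.png

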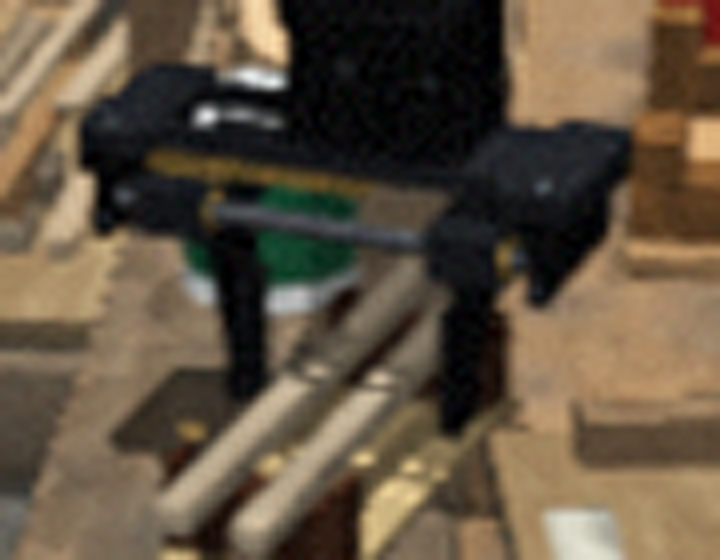

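The reported TCP is already below the board top with no contact force. The pictures put the fingertips about 37 mm higher than reported, so I'm working from the visual height.

```bash
python3 -m crank '[{"linear":[0,0,0.005],"delta_rot":[0,0,0],"gripper":85},{"linear":[0,0,0.004],"delta_rot":[0,0,0],"gripper":85},{"linear":[0,0,0],"delta_rot":[0,0,0],"gripper":50},{"linear":[0,0,0],"delta_rot":[0,0,0],"gripper":50},{"linear":[0,0,0],"delta_rot":[0,0,0],"gripper":50},{"linear":[0,0,0],"delta_rot":[0,0,0],"gripper":50}]'
python3 - <<'E'
from h import *
a=capture("side")
cv2.imwrite("pics/c4.png",cv2.resize(a["img"][180:250,260:350],None,fx=8,fy=8,interpolation=cv2.INTER_CUBIC))
E
```

```text
time_s: 5.68
tcp_pos: [0.4695, -0.1625, -0.0122]
ee_rot: [[-0.298, -0.954, 0.0], [-0.954, 0.298, 0.0], [-0.0, -0.0, -1.0]]
wrist_force: [-0.3, 1.1, -0.3]
gripper_width: 0.528
```

View pics/c4.png

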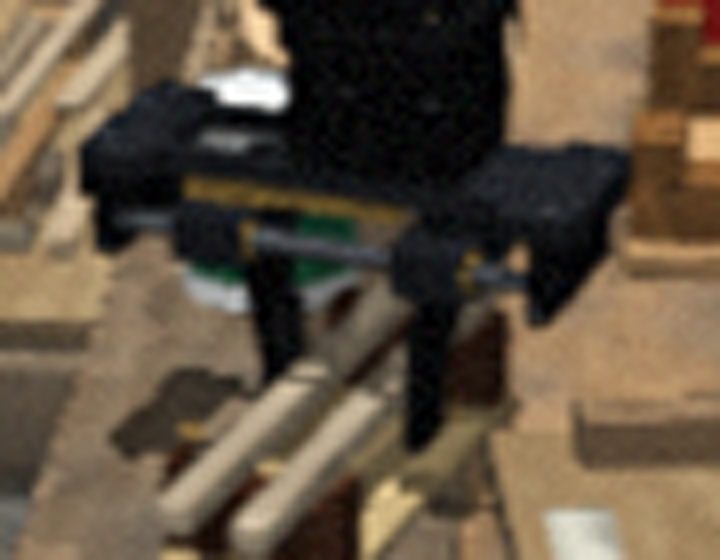

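```bash
python3 -m crank '[{"linear":[0,0,0],"delta_rot":[0,0,0],"gripper":0},{"linear":[0,0,0],"delta_rot":[0,0,0],"gripper":0},{"linear":[0,0,0],"delta_rot":[0,0,0],"gripper":0},{"linear":[0,0,0],"delta_rot":[0,0,0],"gripper":0},{"linear":[0,0,0],"delta_rot":[0,0,0],"gripper":0},{"linear":[0,0,0],"delta_rot":[0,0,0],"gripper":0}]'
python3 - <<'E'
from h import *
a=capture("side");s=r.sense();print(s["gripper_width"]*87,s["wrist_force"])
cv2.imwrite("pics/c5.png",cv2.resize(a["img"][180:250,260:350],None,fx=8,fy=8,interpolation=cv2.INTER_CUBIC))
E
```

```text
time_s: 6.48
tcp_pos: [0.4694, -0.1625, -0.0122]
ee_rot: [[-0.298, -0.954, 0.0], [-0.954, 0.298, 0.0], [-0.0, -0.0, -1.0]]
wrist_force: [-0.6, 0.4, 0.7]
gripper_width: 0.273
23.783462180796946 [0.67642979 0.26459571 0.11993474]
```

View pics/c5.png

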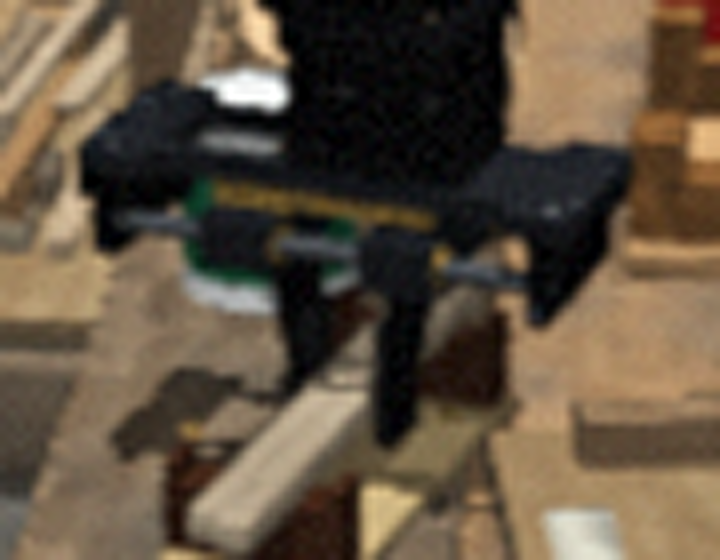

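```bash
python3 -m crank '[{"linear":[0,0,-0.008],"delta_rot":[0,0,0],"gripper":0},{"linear":[0,0,-0.015],"delta_rot":[0,0,0],"gripper":0},{"linear":[0,0,-0.02],"delta_rot":[0,0,0],"gripper":0},{"linear":[0,0,-0.02],"delta_rot":[0,0,0],"gripper":0},{"linear":[0,0,-0.02],"delta_rot":[0,0,0],"gripper":0},{"linear":[0,0,-0.02],"delta_rot":[0,0,0],"gripper":0},{"linear":[0,0,-0.01],"delta_rot":[0,0,0],"gripper":0},{"linear":[0,0,0],"delta_rot":[0,0,0],"gripper":0},{"linear":[0,0,0],"delta_rot":[0,0,0],"gripper":0}]'
python3 - <<'E'
from plan import *
a=capture("side")
cv2.imwrite("pics/c6.png",cv2.resize(a["img"][130:250,240:380],None,fx=5,fy=5,interpolation=cv2.INTER_CUBIC))
plan([.6122-.0009,.1313-.02,.1],177.2,7)
E
```

```text
time_s: 7.65
tcp_pos: [0.4687, -0.1624, 0.1]
ee_rot: [[-0.299, -0.954, -0.002], [-0.954, 0.299, 0.0], [0.0, 0.002, -1.0]]
wrist_force: [0.4, 0.5, -1.2]
gripper_width: 0.271
lin [-0.0434, -0.0078, -0.0] rot [0.0003, -0.0, -0.0363]
lin [-0.0431, -0.0093, -0.0] rot [0.0003, -0.0, -0.0363]
lin [-0.0427, -0.0109, -0.0] rot [0.0003, -0.0, -0.0363]
lin [-0.0423, -0.0124, -0.0] rot [0.0003, -0.0, -0.0363]
lin [-0.0418, -0.014, -0.0] rot [0.0003, -0.0, -0.0363]
lin [-0.0413, -0.0155, -0.0] rot [0.0003, -0.0, -0.0363]
lin [-0.0407, -0.017, -0.0] rot [0.0003, -0.0, -0.0363]
t 7.7 tcp [ 0.4687 -0.1624  0.0999] w 0.27 F [ 1.2  0.3 -0.4] yawy 162.63
```

View pics/c6.png

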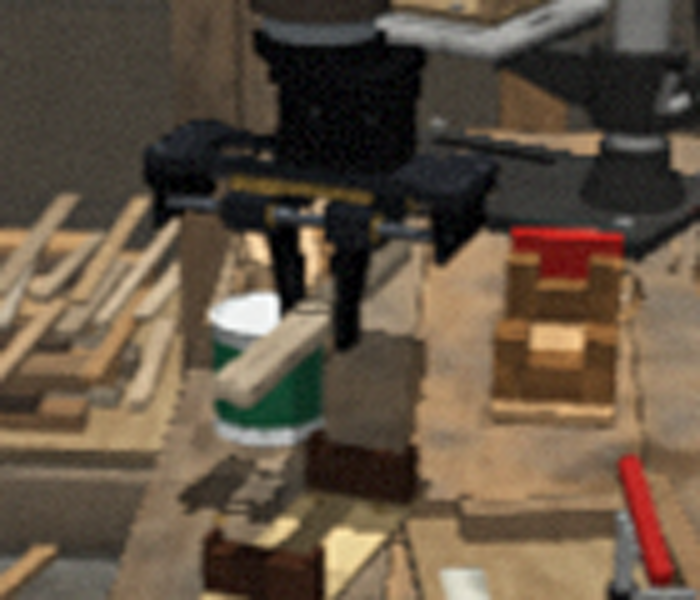

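```bash
python3 -m crank '[{"linear":[-0.022,-0.004,0],"delta_rot":[0,0,-0.018],"gripper":0},{"linear":[-0.043,-0.008,0],"delta_rot":[0,0,-0.036],"gripper":0},{"linear":[-0.043,-0.010,0],"delta_rot":[0,0,-0.036],"gripper":0},{"linear":[-0.042,-0.012,0],"delta_rot":[0,0,-0.036],"gripper":0},{"linear":[-0.042,-0.013,0],"delta_rot":[0,0,-0.036],"gripper":0},{"linear":[-0.042,-0.015,0],"delta_rot":[0,0,-0.036],"gripper":0},{"linear":[-0.041,-0.016,0],"delta_rot":[0,0,-0.036],"gripper":0},{"linear":[-0.021,-0.008,0],"delta_rot":[0,0,-0.018],"gripper":0},{"linear":[0,0,0],"delta_rot":[0,0,0],"gripper":0},{"linear":[0,0,0],"delta_rot":[0,0,0],"gripper":0}]'
python3 - <<'E'
from plan import *
plan([.6115,.1163,.05],177.2,3)
a=capture("side");b=capture("top")
cv2.imwrite("pics/d1.png",cv2.resize(a["img"][120:220,310:400],None,fx=6,fy=6,interpolation=cv2.INTER_CUBIC))
cv2.imwrite("pics/d1t.png",cv2.resize(b["img"][130:230,200:330],None,fx=6,fy=6,interpolation=cv2.INTER_CUBIC))
E
```

```text
time_s: 8.95
tcp_pos: [0.6102, 0.1111, 0.1002]
ee_rot: [[-0.052, -0.999, -0.002], [-0.999, 0.052, -0.001], [0.001, 0.002, -1.0]]
wrist_force: [0.4, -0.6, -0.6]
gripper_width: 0.27
lin [-0.0018, -0.0004, 0.0167] rot [0.0006, -0.0002, -0.001]
lin [-0.0017, -0.0004, 0.0167] rot [0.0006, -0.0002, -0.001]
lin [-0.0017, -0.0004, 0.0167] rot [0.0006, -0.0002, -0.001]
t 8.95 tcp [0.6102 0.1111 0.1002] w 0.27 F [ 0.4 -0.6 -0.6] yawy 177.03
```

View pics/d1.png

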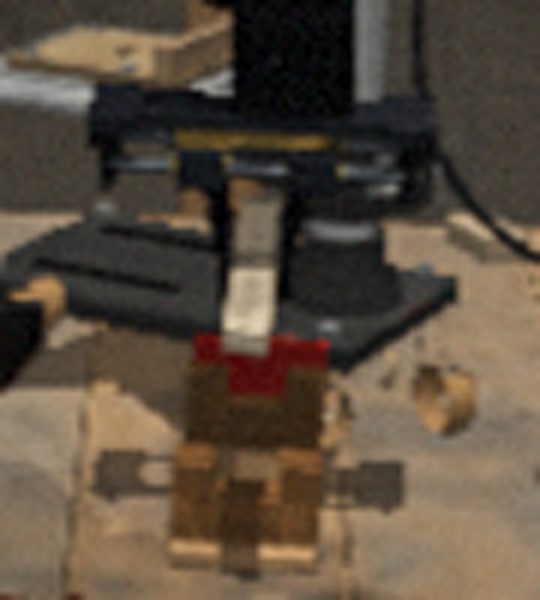

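View pics/d1t.png

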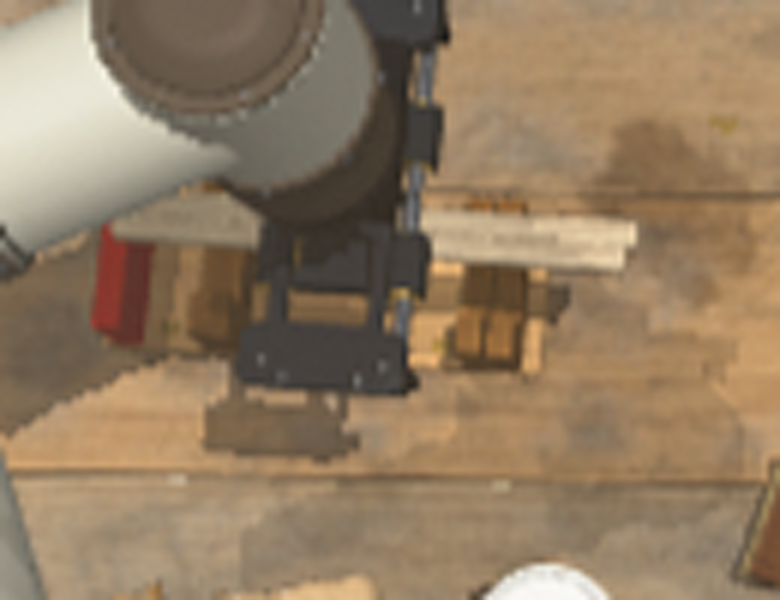

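Run:
```python
from h import *
b=capture("top"); a=capture("side")
s=r.sense();p=np.array(s["tcp_pos"]);R=np.array(s["ee_rot"])
for z in(.15,.162):
  e1=at(b,200+636/6,130+222/6,z);e2=at(b,200+628/6,130+269/6,z)
  for e in(e1,e2): print(z,e.round(4),"tool frame",(R.T@(e-p)).round(4))
for y in(-.012,0,.012):
  P=p+R@[.125,y,0]; P[2]=.1+.037+.0187-.006; print(np.round((np.array(proj(a,P))-[310,120])*6))
C0=np.array([.6129,.1463]);t=-.0489
d=p[:2]-C0; print("cradle frame tcp",np.cos(t)*d[0]+np.sin(t)*d[1],-np.sin(t)*d[0]+np.cos(t)*d[1])
```

```text
0.15 [ 0.6187 -0.0156  0.15  ] tool frame [ 0.1262 -0.0145 -0.049 ]
0.15 [ 0.5952 -0.0124  0.15  ] tool frame [ 0.1242  0.0091 -0.049 ]
0.162 [ 0.6158 -0.0166  0.162 ] tool frame [ 0.1272 -0.0117 -0.061 ]
0.162 [ 0.5925 -0.0134  0.162 ] tool frame [ 0.1253  0.0117 -0.061 ]
[268. 351.]
[245. 349.]
[222. 348.]
cradle frame tcp -0.0004308069137357554 -0.03525254564372602
```

```bash
python3 -m crank '[{"linear":[-0.002,0,0.015],"delta_rot":[0,0,-0.001],"gripper":0},{"linear":[-0.002,0,0.02],"delta_rot":[0,0,-0.002],"gripper":0},{"linear":[-0.001,0,0.02],"delta_rot":[0,0,0],"gripper":0},{"linear":[0,0,0.015],"delta_rot":[0,0,0],"gripper":0},{"linear":[0,0,0.008],"delta_rot":[0,0,0],"gripper":0},{"linear":[0,0,0],"delta_rot":[0,0,0],"gripper":0},{"linear":[0,0,0],"delta_rot":[0,0,0],"gripper":0}]'
python3 - <<'E'
from plan import *
plan([.6115,.1163,-.008],177.2,3)
a=capture("side");b=capture("top")
cv2.imwrite("pics/d2.png",cv2.resize(a["img"][140:220,310:400],None,fx=7,fy=7,interpolation=cv2.INTER_CUBIC))
cv2.imwrite("pics/d2t.png",cv2.resize(b["img"][130:230,200:330],None,fx=6,fy=6,interpolation=cv2.INTER_CUBIC))
E
```

```text
time_s: 10.02
tcp_pos: [0.612, 0.1172, 0.0235]
ee_rot: [[-0.048, -0.999, 0.001], [-0.999, 0.048, 0.0], [-0.001, -0.001, -1.0]]
wrist_force: [-0.8, 0.6, -0.3]
gripper_width: 0.267
lin [0.0003, 0.0002, 0.0105] rot [-0.0005, 0.0002, 0.0003]
lin [0.0003, 0.0001, 0.0105] rot [-0.0005, 0.0002, 0.0003]
lin [0.0003, 0.0001, 0.0105] rot [-0.0005, 0.0002, 0.0003]
t 10.025 tcp [0.612  0.1172 0.0235] w 0.267 F [-0.8  0.6 -0.3] yawy 177.26
```

View pics/d2.png

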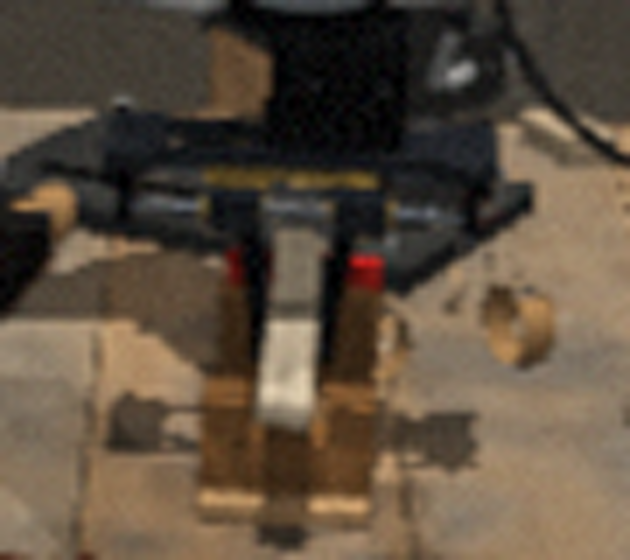

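View pics/d2t.png

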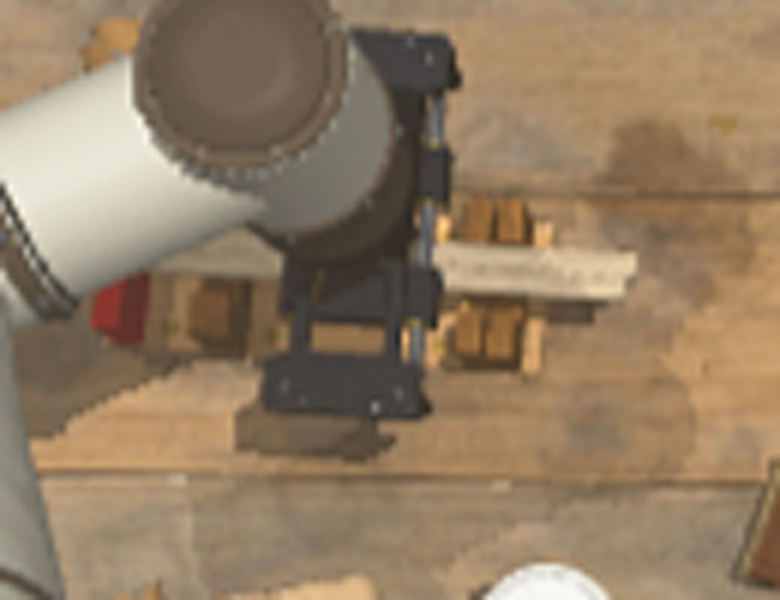

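```bash
python3 -m crank '[{"linear":[0,0,0.008],"delta_rot":[0,0,0],"gripper":0},{"linear":[0,0,0.008],"delta_rot":[0,0,0],"gripper":0},{"linear":[0,0,0.007],"delta_rot":[0,0,0],"gripper":0},{"linear":[0,0,0.004],"delta_rot":[0,0,0],"gripper":0},{"linear":[0,0,0.002],"delta_rot":[0,0,0],"gripper":0},{"linear":[0,0,0],"delta_rot":[0,0,0],"gripper":0},{"linear":[0,0,0],"delta_rot":[0,0,0],"gripper":0}]'
python3 - <<'E'
from plan import *
a=capture("side")
cv2.imwrite("pics/d3.png",cv2.resize(a["img"][140:220,310:400],None,fx=7,fy=7,interpolation=cv2.INTER_CUBIC))
print(r.sense()["wrist_force"])
E
```

```text
time_s: 11.0
tcp_pos: [0.6116, 0.1171, -0.006]
ee_rot: [[-0.048, -0.999, 0.001], [-0.999, 0.048, 0.0], [-0.0, -0.001, -1.0]]
wrist_force: [0.1, -0.7, -1.5]
gripper_width: 0.275
[-0.00851283  0.21651629 -0.39757507]
```

View pics/d3.png

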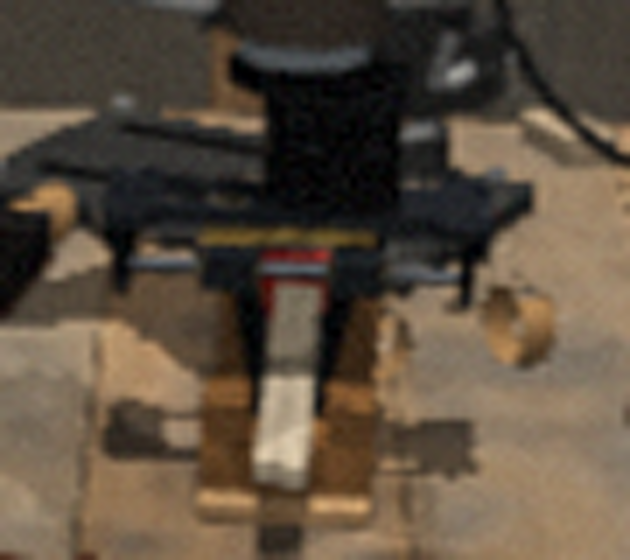

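```bash
python3 -m crank '[{"linear":[0,0,0.001],"delta_rot":[0,0,0],"gripper":0},{"linear":[0,0,0.001],"delta_rot":[0,0,0],"gripper":0},{"linear":[0,0,0.001],"delta_rot":[0,0,0],"gripper":0},{"linear":[0,0,0],"delta_rot":[0,0,0],"gripper":0}]'
```

```text
time_s: 11.55
tcp_pos: [0.6114, 0.1171, -0.0082]
ee_rot: [[-0.048, -0.999, 0.0], [-0.999, 0.048, -0.0], [0.0, -0.0, -1.0]]
wrist_force: [-2.3, -0.4, 4.7]
gripper_width: 0.27
```

```bash
python3 -m crank '[{"linear":[-0.003,0,0],"delta_rot":[0,0,0],"gripper":0},{"linear":[-0.003,0,0],"delta_rot":[0,0,0],"gripper":0},{"linear":[-0.002,0,0],"delta_rot":[0,0,0],"gripper":0},{"linear":[0,0,0],"delta_rot":[0,0,0],"gripper":0},{"linear":[0,0,0],"delta_rot":[0,0,0],"gripper":40},{"linear":[0,0,0],"delta_rot":[0,0,0],"gripper":40},{"linear":[0,0,0],"delta_rot":[0,0,0],"gripper":55},{"linear":[0,0,0],"delta_rot":[0,0,0],"gripper":55}]'
python3 - <<'E'
from plan import *
a=capture("side");b=capture("top")
cv2.imwrite("pics/e1.png",cv2.resize(a["img"][140:220,310:400],None,fx=7,fy=7,interpolation=cv2.INTER_CUBIC))
cv2.imwrite("pics/e1t.png",cv2.resize(b["img"][130:230,200:330],None,fx=6,fy=6,interpolation=cv2.INTER_CUBIC))
E
```

```text
time_s: 12.55
tcp_pos: [0.6116, 0.1251, -0.0095]
ee_rot: [[-0.048, -0.999, -0.0], [-0.999, 0.048, -0.0], [0.0, 0.0, -1.0]]
wrist_force: [0.0, -0.1, 0.5]
gripper_width: 0.518
```

View pics/e1.png

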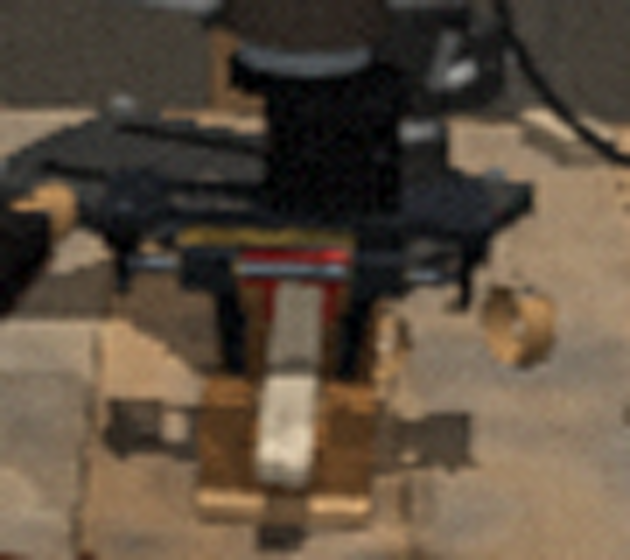

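View pics/e1t.png

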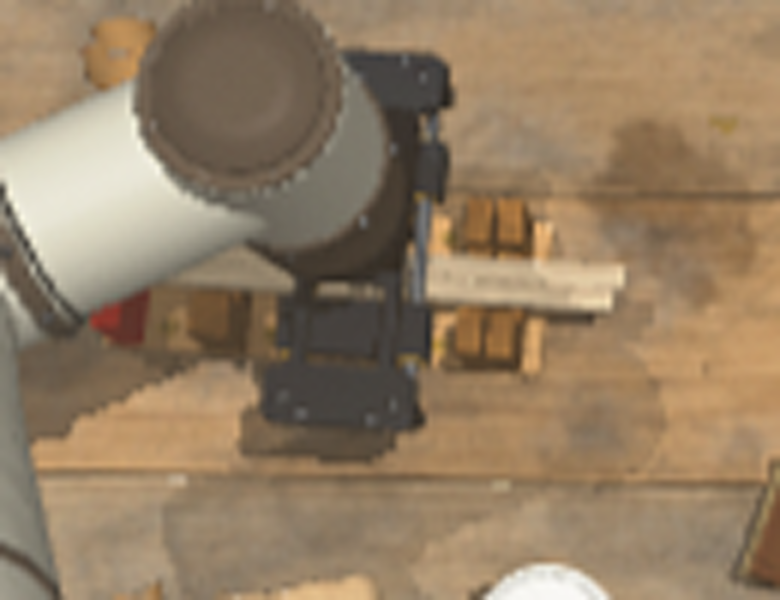

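Run:
```python
from plan import *
b=capture("top")
C0=np.array([.6129,.1463]);t=-.0489
M=np.array([[np.cos(t),np.sin(t)],[-np.sin(t),np.cos(t)]])
for u,v in((625,265),(625,285),(612,291),(611,311)):
  e=at(b,200+u/6,130+v/6,.052);print((M@(e[:2]-C0)).round(4))
print("tcp",M@(r.sense()["tcp_pos"][:2]-C0))
tgt=C0+M.T@[0,-.185]; print(tgt)
plan([*tgt,.06],177.2,5)
```

```text
[ 0.0136 -0.1487]
[ 0.0029 -0.1496]
[-0.0008 -0.143 ]
[-0.0115 -0.1433]
tcp [-0.00020749 -0.02125395]
[ 0.6038571  -0.03847886]
lin [0.0327, -0.0, -0.0139] rot [0.0, -0.0, 0.0002]
lin [0.0327, -0.0, -0.0139] rot [0.0, -0.0, 0.0002]
lin [0.0327, -0.0, -0.0139] rot [0.0, -0.0, 0.0002]
lin [0.0327, -0.0, -0.0139] rot [0.0, -0.0, 0.0002]
lin [0.0327, -0.0, -0.0139] rot [0.0, -0.0, 0.0002]
t 12.7 tcp [ 0.6117  0.1251 -0.0094] w 0.541 F [ 0.3  0.8 -0.1] yawy 177.25
```

```bash
python3 -m crank '[{"linear":[0,0,-0.01],"delta_rot":[0,0,0],"gripper":55},{"linear":[0,0,-0.03],"delta_rot":[0,0,0],"gripper":55},{"linear":[0,0,-0.03],"delta_rot":[0,0,0],"gripper":55},{"linear":[0.02,0,-0.005],"delta_rot":[0,0,0],"gripper":0},{"linear":[0.04,0,0],"delta_rot":[0,0,0],"gripper":0},{"linear":[0.04,0,0],"delta_rot":[0,0,0],"gripper":0},{"linear":[0.04,0,0],"delta_rot":[0,0,0],"gripper":0},{"linear":[0.024,0,0],"delta_rot":[0,0,0],"gripper":0},{"linear":[0,0,0],"delta_rot":[0,0,0],"gripper":0},{"linear":[0,0,0],"delta_rot":[0,0,0],"gripper":0}]'
python3 - <<'E'
from plan import *
plan([.6039,-.0385,-.005],177.2,4)
b=capture("top")
cv2.imwrite("pics/e2t.png",cv2.resize(b["img"][130:230,200:330],None,fx=6,fy=6,interpolation=cv2.INTER_CUBIC))
E
```

```text
time_s: 13.95
tcp_pos: [0.6035, -0.039, 0.0654]
ee_rot: [[-0.049, -0.999, -0.001], [-0.999, 0.049, 0.0], [-0.0, 0.001, -1.0]]
wrist_force: [-0.1, 0.4, -0.3]
gripper_width: 0.009
lin [-0.0001, -0.0001, 0.0176] rot [0.0002, 0.0, 0.0001]
lin [-0.0001, -0.0001, 0.0176] rot [0.0002, 0.0, 0.0001]
lin [-0.0001, -0.0001, 0.0176] rot [0.0002, 0.0, 0.0001]
lin [-0.0001, -0.0001, 0.0176] rot [0.0002, 0.0, 0.0001]
t 13.95 tcp [ 0.6035 -0.039   0.0654] w 0.009 F [-0.1  0.4 -0.3] yawy 177.22
```

View pics/e2t.png

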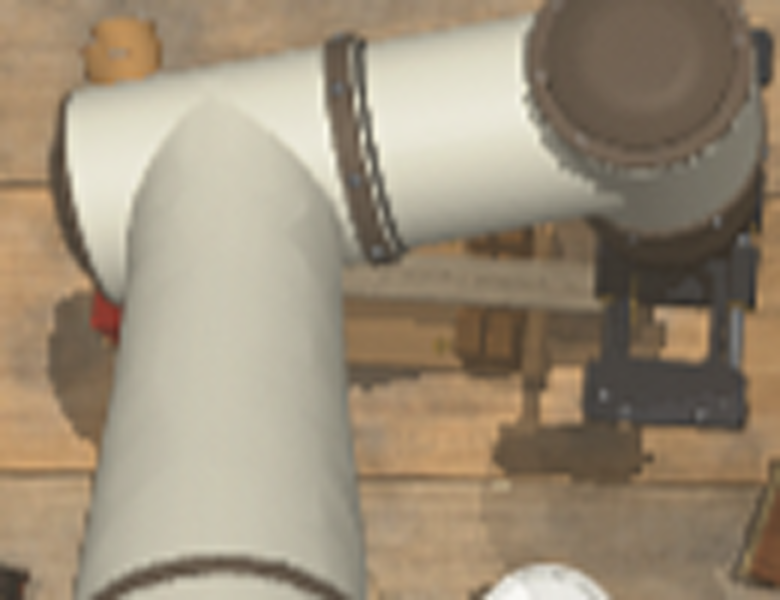

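```bash
python3 -m crank '[{"linear":[0,0,0.03],"delta_rot":[0,0,0],"gripper":0},{"linear":[0,0,0.03],"delta_rot":[0,0,0],"gripper":0},{"linear":[0,0,0.01],"delta_rot":[0,0,0],"gripper":0},{"linear":[0,0,0],"delta_rot":[0,0,0],"gripper":0},{"linear":[-0.01,0,0],"delta_rot":[0,0,0],"gripper":0},{"linear":[-0.01,0,0],"delta_rot":[0,0,0],"gripper":0},{"linear":[0,0,0],"delta_rot":[0,0,0],"gripper":0}]'
python3 - <<'E'
from plan import *
a=capture("side")
cv2.imwrite("pics/e3.png",cv2.resize(a["img"][140:220,310:400],None,fx=7,fy=7,interpolation=cv2.INTER_CUBIC))
E
```

```text
time_s: 14.88
tcp_pos: [0.6054, -0.0176, -0.0034]
ee_rot: [[-0.046, -0.999, 0.002], [-0.999, 0.046, 0.0], [-0.0, -0.002, -1.0]]
wrist_force: [0.6, 0.3, 0.0]
gripper_width: 0.005
```

View pics/e3.png

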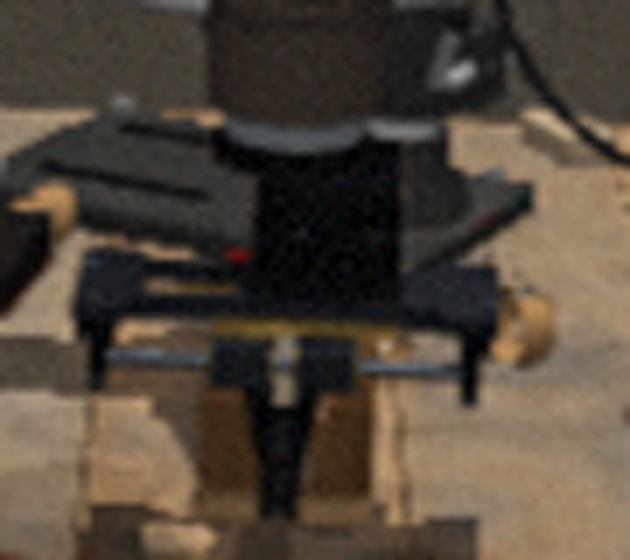

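```bash
python3 -m crank '[{"linear":[0,0,0.006],"delta_rot":[0,0,0],"gripper":6},{"linear":[0,0,0.004],"delta_rot":[0,0,-0.002],"gripper":6},{"linear":[-0.004,0,0],"delta_rot":[0,0,0],"gripper":6},{"linear":[-0.004,0,0],"delta_rot":[0,0,0],"gripper":6},{"linear":[-0.003,0,0],"delta_rot":[0,0,0],"gripper":6},{"linear":[0,0,0],"delta_rot":[0,0,0],"gripper":6}]'
python3 - <<'E'
from plan import *
C0=np.array([.6129,.1463]);t=-.0489
M=np.array([[np.cos(t),np.sin(t)],[-np.sin(t),np.cos(t)]])
print(M@(r.sense()["tcp_pos"][:2]-C0)); plan([.6,0,0],177.2,1)
E
```

```text
time_s: 15.68
tcp_pos: [0.6055, -0.0074, -0.0141]
ee_rot: [[-0.045, -0.999, 0.0], [-0.999, 0.045, 0.0], [-0.0, -0.0, -1.0]]
wrist_force: [0.6, 0.8, 0.3]
gripper_width: 0.058
[ 8.15251659e-05 -1.53919432e-01]
lin [-0.0072, 0.0058, -0.0141] rot [-0.0003, 0.0001, 0.0034]
t 15.675 tcp [ 0.6055 -0.0074 -0.0141] w 0.058 F [0.6 0.8 0.3] yawy 177.39
```

```bash
python3 -m crank '[{"linear":[-0.0015,0,0],"delta_rot":[0,0,0.003],"gripper":6},{"linear":[-0.0015,0,0],"delta_rot":[0,0,0],"gripper":6},{"linear":[-0.001,0,0],"delta_rot":[0,0,0],"gripper":6},{"linear":[0,0,0],"delta_rot":[0,0,0],"gripper":6}]'
python3 -m crank '[{"linear":[-0.001,0,0],"delta_rot":[0,0,0],"gripper":6},{"linear":[0,0,0],"delta_rot":[0,0,0],"gripper":6}]'
```

```text
time_s: 16.18
tcp_pos: [0.6055, -0.0037, -0.0142]
ee_rot: [[-0.049, -0.999, 0.0], [-0.999, 0.049, 0.0], [-0.0, -0.0, -1.0]]
wrist_force: [-0.1, 0.2, 0.1]
gripper_width: 0.064
time_s: 16.42
tcp_pos: [0.6055, -0.0028, -0.0143]
ee_rot: [[-0.049, -0.999, -0.0], [-0.999, 0.049, -0.0], [0.0, 0.0, -1.0]]
wrist_force: [0.5, -0.6, 0.7]
gripper_width: 0.059
```

```bash
python3 -m crank '[{"linear":[-0.001,0,0],"delta_rot":[0,0,0],"gripper":6},{"linear":[0,0,0],"delta_rot":[0,0,0],"gripper":6}]'
python3 -m crank '[{"linear":[-0.001,0,0],"delta_rot":[0,0,0],"gripper":6},{"linear":[0,0,0],"delta_rot":[0,0,0],"gripper":6}]'
python3 - <<'E'
from plan import *
a=capture("side");b=capture("top")
cv2.imwrite("pics/e4.png",cv2.resize(a["img"][140:220,310:400],None,fx=7,fy=7,interpolation=cv2.INTER_CUBIC))
cv2.imwrite("pics/e4t.png",cv2.resize(b["img"][130:230,200:330],None,fx=6,fy=6,interpolation=cv2.INTER_CUBIC))
E
```

```text
time_s: 16.68
tcp_pos: [0.6052, -0.0027, -0.0143]
ee_rot: [[-0.049, -0.999, -0.001], [-0.999, 0.049, -0.001], [0.001, 0.001, -1.0]]
wrist_force: [-0.0, -5.1, 0.1]
gripper_width: 0.061
time_s: 16.92
tcp_pos: [0.6049, -0.0027, -0.0142]
ee_rot: [[-0.049, -0.999, -0.002], [-0.999, 0.049, -0.002], [0.002, 0.002, -1.0]]
wrist_force: [0.1, -8.6, 1.4]
gripper_width: 0.059
```

View pics/e4.png

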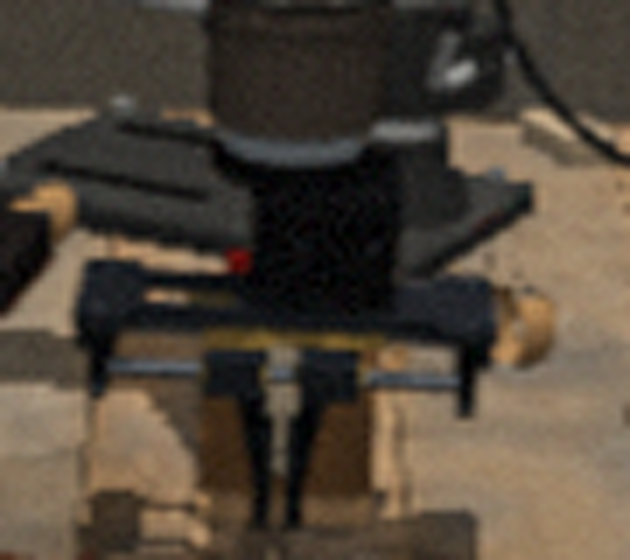

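View pics/e4t.png

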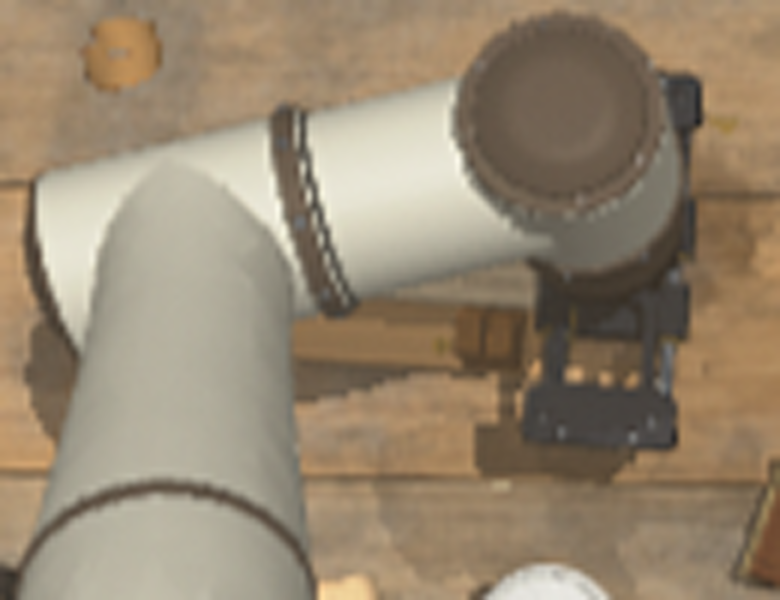

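```bash
python3 -m crank '[{"linear":[0.005,0,0],"delta_rot":[0,0,0],"gripper":6},{"linear":[0.02,0,0],"delta_rot":[0,0,0],"gripper":6},{"linear":[0.03,0,0],"delta_rot":[0,0,0],"gripper":6},{"linear":[0,0,-0.04],"delta_rot":[0,0,0],"gripper":6},{"linear":[0,0,-0.05],"delta_rot":[0,0,0],"gripper":6},{"linear":[0.05,0,-0.03],"delta_rot":[0,0,0],"gripper":6},{"linear":[0.06,0,0],"delta_rot":[0,0,0],"gripper":6},{"linear":[0.06,0,0],"delta_rot":[0,0,0],"gripper":6},{"linear":[0.06,0,0],"delta_rot":[0,0,0],"gripper":6},{"linear":[0,0,0],"delta_rot":[0,0,0],"gripper":6}]'
python3 - <<'E'
from plan import *
a=capture("side");b=capture("top")
cv2.imwrite("pics/f.png",cv2.resize(a["img"][150:220,320:400],None,fx=8,fy=8,interpolation=cv2.INTER_CUBIC))
cv2.imwrite("pics/ft.png",cv2.resize(b["img"][145:205,205:305],None,fx=8,fy=8,interpolation=cv2.INTER_CUBIC))
E
```

```text
time_s: 18.27
tcp_pos: [0.5904, -0.29, 0.1051]
ee_rot: [[-0.055, -0.998, -0.0], [-0.998, 0.055, 0.0], [-0.0, 0.0, -1.0]]
wrist_force: [0.1, 0.4, -0.4]
gripper_width: 0.064
```

View pics/f.png

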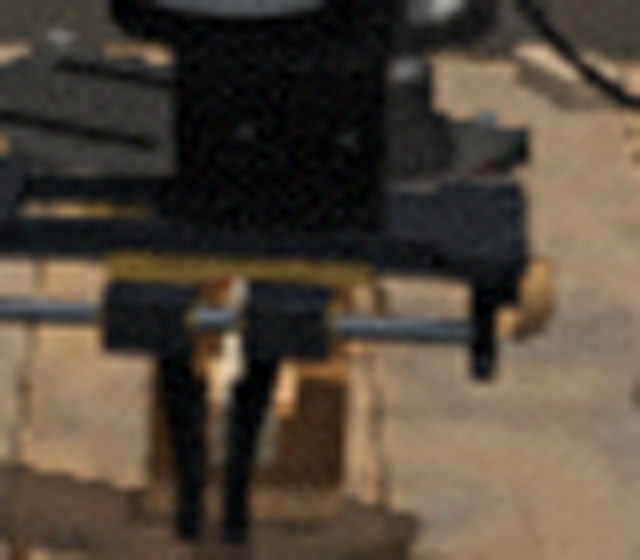

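View pics/ft.png

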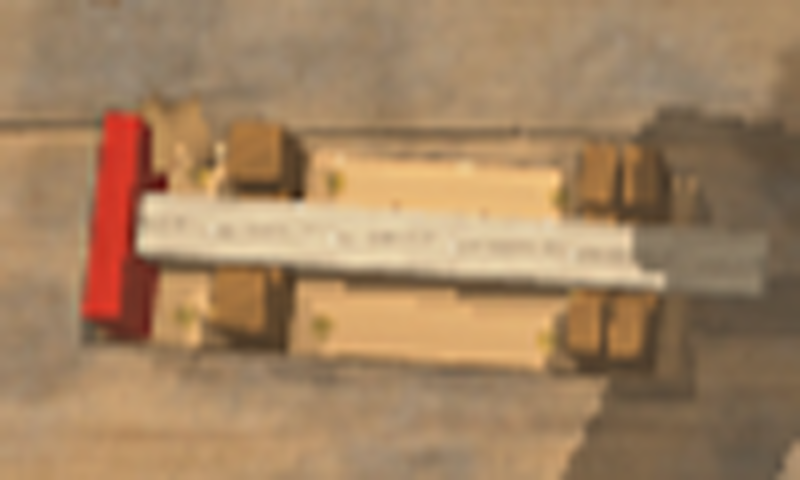

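Run:
```python
from plan import *
b=capture("top")
C0=np.array([.6129,.1463]);t=-.0489
M=np.array([[np.cos(t),np.sin(t)],[-np.sin(t),np.cos(t)]])
for u,v in((767,236),(764,262),(761,294),(137,195),(137,260)):
  e=at(b,205+u/8,145+v/8,.052);print((M@(e[:2]-C0)).round(4))
cv2.imwrite("pics/fin.png",b["img"])
```

```text
[ 0.0119 -0.1384]
[ 0.0013 -0.1381]
[-0.0116 -0.1379]
[0.0119 0.1125]
[-0.0143  0.1096]
```

View pics/fin.png

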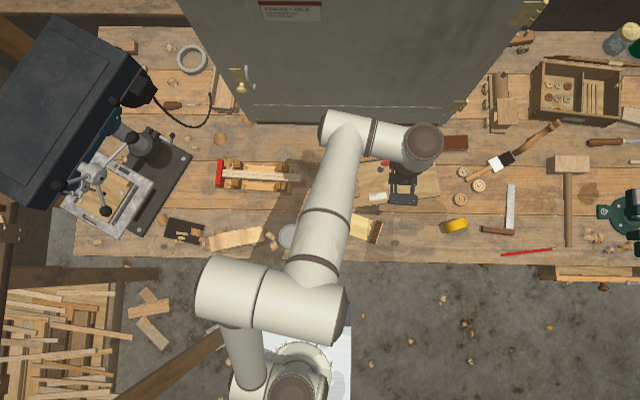

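```bash
python3 -c "
from h import *
print(workorder.finish_job(), r.sense()['time_s'])"
```

```text
the job is handed in; nothing more can be done
the job is handed in; nothing more can be done
```

I gripped both beech strips together and carried them as a pair into the sawing cradle. I lowered them in the grip until they touched the saddles (about 5 N). I slid them 8 mm toward the stop, let go, and pushed the tails with nearly closed fingers. At the end stop the wrist force rose to 8.6 N and the fingers stopped advancing, so I withdrew and handed the job in at about 18 s. It reported no verdict.

**Last checks (top camera):**
- The strips lie side by side in both slots, parallel to the cradle. Their outer edges are about 12 mm either side of the middle line.
- Both tails are level, at cradle y of about −0.138 m. The ideal is −0.140 m, so this is within the measuring error.
- Both front ends are at the red stop.
- The car, tape measure and tin look undisturbed, and the arm is clear of everything. The arm partly hid the tin in the last picture. I judged all three by eye and did not measure them.
- The gripper blocked the cradle in the last side picture, so the seated height rests on the earlier side view and the contact force on lowering.

**One thing disagreed:** the side camera showed the fingertips about 37 mm higher than the reported tool position. It was confirmed when the reported height went below the rest board with no contact force. I took all heights from the camera, and the 23.8 mm grip width and the contact on lowering both fitted that.

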